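Shut the slide valve and set the flow control of an air panel

ROBOT

A 6-joint arm with a two-finger parallel gripper is mounted at the origin on the work surface. World frame = base frame: x ahead of the robot, y to its left, z up, the work surface at z = 0. Lengths are in m, angles in rad, forces in N, time in s.
With the tool pointing down it reaches from about 0.25 to 0.725 m from the base axis. Payload 4 kg.
Tool frame: the origin (TCP) lies on the centre line of the jaws, within the pads' length; the fingertips stand 17 mm ahead of it and the grasp point (between the pads) lies 2 mm behind it; z points along the fingers, y is the line along which they close (so a half turn about z gives the same grasp; the last joint's range is limited). The gripper opens to 85 mm and grips with 20 to 120 N. Pads are 22 mm wide; open, the fingers measure 114 mm over their backs; the gripper's body (76 mm by 85 mm) begins 54 mm behind the grasp point. The pads swing forward as they close: fully open they stand 13 mm farther back than shut.
Start: joints at [1.103, 0.241, 0.005, 1.335, 0, 1.571], TCP at [0.225, 0.446, 0.248] pointing down, gripper open.
Joint ranges: [-2.72, 2.72], [-1.05, 1.87], [-1.09, 1.28], [-1.99, 2.15], [-1.42, 1.44], [-3.14, 3.14]. Speed limits (rad/s): [2.79, 2.79, 3.14, 3.14, 3.14, 3.14].

INTERFACE

Orientations are given as a unit quaternion [x, y, z, w].
In Python, from workcell import bot, camera, get_calibration gives the robot as it stands.
- The arm moves only by the tool apply_moves, never from a script. Its argument "steps" is a list of rows, each a list of 3 entries, a list of its own where there are three numbers: the shift along the tool's x, y, z as a fraction of full scale, then the turn, a rotation vector about the tool's x, y, z as a fraction of full scale, then the opening, from 0 (shut) to 1 (fully open). A call has exactly 8 rows; each row shifts and turns the commanded pose from where the row before left it, along the tool's axes as they then stand; what a row does not reach is not made up. Full scale, the value 1, is 20 cm for a shift and pi rad for a turn. A row lasts 1/12 s, in which the tool goes at most 41.7 mm and 7.16 degrees, less where a joint would pass 70% of its speed; a pose out of reach is approached as far as the arm can. A call with a number of a shift or a turn outside -1 to 1 is refused whole. A call with a gripper value outside its range is refused whole. The fingers move at their own pace and stop on an object; the grip force is fixed at half the most. Time passes only in rows, so rows that do not move let the fingers close, or fill a call up. It gives the time, the measured TCP pose, the force, the opening and the grip force at its end, in the units of the state.
- bot.get_obs(): the state, without advancing time (a new reading comes with each control period).
- camera(name): name is "scene" or "top" or "wrist"; returns (picture, depth): 420x560x3 uint8, red, green, blue; 420x560 float32, m along the optical axis (not along the pixel's ray), 0 where there is no reading.
- get_calibration(name): a dict with "fov_y" (degrees; the focal length in pixels is half the picture's height over the tangent of half this angle, whatever the lens; pixels are square), "cx", "cy" (the principal point, pixels), "rvec" (rotation vector, rad) and "tvec" (3), from world to camera coordinates, as OpenCV has them. Camera axes: x right, y down, z forward; pixel columns grow to the right and rows downward; lengths in m; the calibration is good to about 2 mm. A picture is of the moment at which its call begins: read the wrist's pose just before it. get_calibration takes no time and is no camera call; for the wrist camera it gives the pose at the moment of the call.
- bot.job_done(): hands the job in; it is judged then, once.
The state is a dict: "clock": time; "joint_pos": joint angles; "joint_vel": joint speeds; "tau": joint torques, N m; "eef_pos": TCP position; "tool_rot": TCP orientation; "ft_force": force on the tool from outside, world axes, zero at the start; "ft_torque": the same for the moment, N m; "grip_width": finger opening in m; "grasp_force": force on a finger pad.
Only numpy, scipy, OpenCV 4.12 (cv2) and the standard library are available. Lean on these libraries where they do the work, as an engineer would, in place of code of your own. Each camera call takes 0.05 s, during which the arm holds its last target. There are 200 camera calls.

TASK

Ready this press's air panel for its hose: push the ribbed sleeve of the slide valve along its pipe all the way to the shut end (towards the flow control), then screw the knurled cap of the flow control in that same line clockwise until it bottoms out and back it off a quarter turn. Finish there with the cap still gripped in the fingers, held still so that a mate can nip up the locknut under it. Leave the other line's flow control as it is set, and the parts and tools lying about where they are.

Things in the scene. Friction and masses are not known exactly. Their poses are not given: they have to be found in the camera images.
- panel: The air panel: grey plate 240 x 360 x 8 mm fixed flat on the bench; origin: centre of its underside, z up. Pipes 21 mm thick run along its y axis at x = -55 and x = +55 mm, axes 55 mm above the bench. Each has a flow control towards +y. Towards -y one line (either one) has the slide valve, the other a plain hexagonal brass check valve 76 mm long.
- slide_valve: The slide valve, fixed on the panel: a brass body along the pipe, two hexagon ends (43 mm over corners, 20 mm long, 66 mm apart) and between them the sleeve. Origin on the plate (8 mm above the bench) under its middle; its y axis points along the pipe towards the flow control of the same line.
- sleeve_mid (a point): Centre of the slide valve's ribbed steel sleeve: a round sleeve 40 mm in diameter and 38 mm long, its axis along the pipe, 55 mm above the bench. It slides along the pipe with about 3 N of friction and stays where it is left.
- sleeve (a joint): Position of the sleeve in m: 0 = shut, the sleeve against the hexagon end that is nearer to the flow control; 0.028 = fully open, against the other end.
- cap_1_mid (a point): Centre of the knurled cap of the flow control in the line at x = -55 mm of the panel: upright black cylinder 36 mm in diameter, 28 mm tall, on a vertical thread (rises 3 mm a turn). This point is half-way up it, 112 mm above the bench when bottomed out. Under it is a hexagon locknut (31 mm over corners) 92 to 98 mm above the bench. Both flow controls are alike.
- cap_1 (a joint): Angle in rad of that cap: 0 = bottomed out (screwed fully down, a hard stop); grows as it is unscrewed, anticlockwise seen from above. About 0.06 N m turns it and it stays where it is left. At the start it stands 2.4 to 4.2 rad open.
- cap_1_mark (a point): Outer end of the white index line on top of that cap, 15.5 mm from its axis. When the cap is bottomed out the line points along the panel's +y (away from the valves).
- cap_2_mid (a point): Centre of the knurled cap of the flow control in the line at x = +55 mm of the panel: upright black cylinder 36 mm in diameter, 28 mm tall, on a vertical thread (rises 3 mm a turn). This point is half-way up it, 112 mm above the bench when bottomed out. Under it is a hexagon locknut (31 mm over corners) 92 to 98 mm above the bench. Both flow controls are alike.
- cap_2 (a joint): Angle in rad of that cap: 0 = bottomed out (screwed fully down, a hard stop); grows as it is unscrewed, anticlockwise seen from above. About 0.06 N m turns it and it stays where it is left. At the start it stands 2.4 to 4.2 rad open.
- cap_2_mark (a point): Outer end of the white index line on top of that cap, 15.5 mm from its axis. When the cap is bottomed out the line points along the panel's +y (away from the valves).
- spanner: Open-ended steel spanner, 190 mm long, 8 mm thick, lying on the bench on the robot's side of the panel; a bystander. Origin: middle, on its underside.
- plug: Small brass hexagon pipe plug, 25 mm across, 20 mm tall, standing on the panel's plate between the two lines; a bystander. Origin: centre of its underside.
- tape_roll: Small white roll of thread tape, 50 mm across, 13 mm tall, lying on the panel's plate; a bystander. Origin: centre of its underside.
- flange_a: Black moulded rubber flange, 110 x 60 x 12 mm, three holes, lying on the bench to the left; a bystander. Origin: centre of its underside.
- flange_b: A second such flange, lying on the bench to the right; a bystander.
- gauge: Round steel pressure gauge, 64 mm across, 27 mm tall, lying on its back with a brass stem; a bystander. Origin: centre of its underside.
- boot: Black rubber bellows boot, 50 mm across, 90 mm tall, standing on the bench to the right; a bystander. Origin: centre of its underside.
- oil: White plastic oil bottle, 56 mm across, 150 mm tall, standing on the bench to the right; a bystander. Origin: centre of its underside.

How it is judged:
By the outcome, as a careful person would: the job done as asked, in the order asked, and still so for the second after the job is handed in, while the arm keeps its last pose, push and grip.
It also fails if it takes over 72 s, if anything falls off the work surface, if the arm or the gripper's body presses on something with over 40 N, if the wrist force passes 120 N, or if a joint passes its speed limit or range.

## Working session

There is one attempt and no reset: what is moved stays moved. The work goes in short steps, Python scripts to look and compute and a tool call to move; the robot and the scene stay as the last step left them, time stands still between calls to the robot, and variables do not carry over. Pictures are saved under pics/ and viewed, at most 10 in all, crops included, and the job is handed in when it is done.

Besides the shell and the picture viewer there is one more tool, called after "Request:" as name(argument=value, ...) on one line, values as JSON. apply_moves: Moves the arm, as the interface text tells. Its arguments: {"type":"object","properties":{"steps":{"type":"array"}},"required":["steps"]}

```bash
ls; mkdir -p pics
cat > h.py <<'E'
import numpy as np, cv2
from workcell import bot, camera, get_calibration
from scipy.spatial.transform import Rotation as R
def cal(n):
    c=get_calibration(n); f=210/np.tan(np.radians(c['fov_y'])/2)
    Rm=cv2.Rodrigues(np.array(c['rvec'],float))[0]
    return f,c['cx'],c['cy'],Rm,np.array(c['tvec'],float).ravel()
def ray(c,u,v,z):
    f,cx,cy,Rm,t=c
    d=Rm.T@np.array([(u-cx)/f,(v-cy)/f,1]); o=-Rm.T@t
    return o+d*(z-o[2])/d[2]
def proj(c,p):
    f,cx,cy,Rm,t=c; q=Rm@np.array(p)+t
    return np.array([cx+f*q[0]/q[2],cy+f*q[1]/q[2]])
def snap(n,save=None):
    c=cal(n); im,d=camera(n)
    if save: cv2.imwrite('pics/'+save,im[:,:,::-1])
    return c,im,d
E
python3 - <<'E'
from h import *
for n in('top','scene'):
    c,im,d=snap(n,n+'1.png'); np.savez(n+'.npz',im=im,d=d); print(n,c[0],(-c[3].T@c[4]).round(3), get_calibration(n))
print(bot.get_obs())
E
```

```text
pics
top 473.0568916633697 [ 0.334 -0.002  1.159] {'fov_y': 47.874902477405016, 'cx': 280.46533157093194, 'cy': 208.17842569828517, 'rvec': array([ 2.13168999, -2.12667458,  0.19711784]), 'tvec': array([-0.00849364,  0.53622306,  1.08017992])}
scene 429.5970410722682 [ 1.293 -0.004  1.033] {'fov_y': 52.10156096606448, 'cx': 276.07267133846, 'cy': 215.3495622568684, 'rvec': array([ 1.80994971,  1.83961223, -0.65179808]), 'tvec': array([ 0.01806675, -0.34657451,  1.61791898])}
{'clock': 0.1, 'joint_pos': array([1.10299397e+00, 2.41300391e-01, 3.86843210e-03, 1.33518855e+00,
       7.99204642e-06, 1.57080841e+00]), 'joint_vel': array([-0.0001123 , -0.00074355,  0.00228034, -0.00044852, -0.00098578,
       -0.00014838]), 'tau': array([-1.20454857e-03, -3.73138869e+01,  2.53010166e+01,  1.09061998e-02,
       -4.80432095e-05, -3.38313015e-06]), 'eef_pos': array([0.22522411, 0.44581309, 0.24752416]), 'tool_rot': array([ 2.31780010e-01,  9.72767801e-01, -8.86327645e-04, -2.15280585e-04]), 'ft_force': array([0.17796909, 0.23052777, 0.01247841]), 'ft_torque': array([-0.03407438,  0.03335685,  0.02659381]), 'grasp_force': 0.0, 'grip_width': 0.08558137833551577}
```

View pics/top1.png

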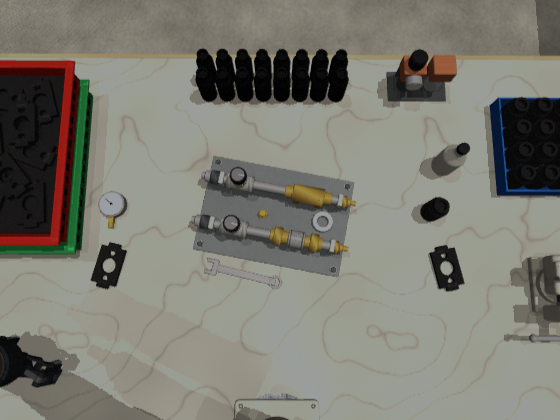

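View pics/scene1.png

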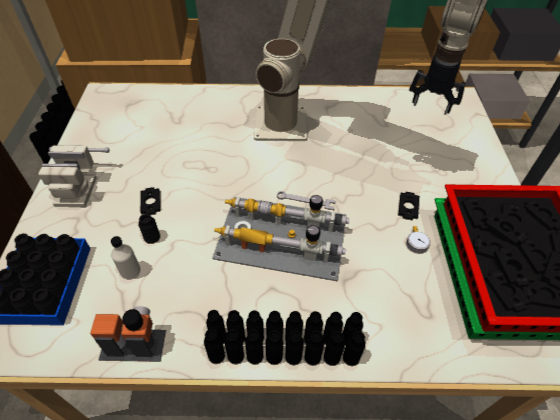

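The top view shows the panel with corners near (213,156), (354,181), (334,275) and (194,250). The slide valve is on the near line, with hexes at about (278,235) and (315,242), the sleeve at (296,239) and its cap at (232,224). That makes it cap_1.

Run:
```python
from h import *
c=cal('top'); im=np.load('top.npz')['im']; 
P=[ray(c,*p,0.008)[:2] for p in [(213,156),(354,181),(334,275),(194,250)]]
print(np.round(P,4),[np.linalg.norm(P[i]-P[(i+1)%4]).round(4) for i in range(4)])
ctr=np.mean(P,0); yd=(P[0]+P[3]-P[1]-P[2]); a=np.arctan2(yd[1],yd[0]); print('ctr',ctr,'ydir deg',np.degrees(a))
# 3x crop, upsampled
cv2.imwrite('pics/crop.png',cv2.resize(im[145:290,185:365],None,fx=4.3,fy=4.1,interpolation=cv2.INTER_CUBIC)[:,:,::-1])
for p in [(232,224,.126),(238,176,.126),(278,235,.07),(315,242,.07),(296,239,.075)]: print(p,ray(c,*p).round(4))
hsv=cv2.cvtColor(im,cv2.COLOR_RGB2HSV)
m=cv2.inRange(hsv,(15,120,80),(32,255,255)); n,l,s,ce=cv2.connectedComponentsWithStats(m)
for i in range(1,n):
    if s[i,4]>25: print(s[i],ce[i].round(1))
```

```text
[[ 0.6769  0.163 ]
 [ 0.6132 -0.1912]
 [ 0.3801 -0.1368]
 [ 0.4397  0.2026]] [np.float64(0.3598), np.float64(0.2393), np.float64(0.3447), np.float64(0.2405)]
ctr [0.52746662 0.00939501] ydir deg 79.92963557784392
(232, 224, 0.126) [0.4864 0.0999 0.126 ]
(238, 176, 0.126) [0.5953 0.0886 0.126 ]
(278, 235, 0.07) [ 0.4692 -0.0015  0.07  ]
(315, 242, 0.07) [ 0.4531 -0.0871  0.07  ]
(296, 239, 0.075) [ 0.4594 -0.043   0.075 ]
[285 184  47  22 666] [308.4 194.4]
[342 196  14  12  90] [347.2 202. ]
[258 210  10   8  60] [262.3 213.6]
[108 217   6  11  56] [110.6 221.9]
[270 227  19  18 244] [278.7 235.4]
[304 234  19  18 244] [313.1 242.1]
[335 241  13  13  93] [339.5 247.3]
```

View pics/crop.png

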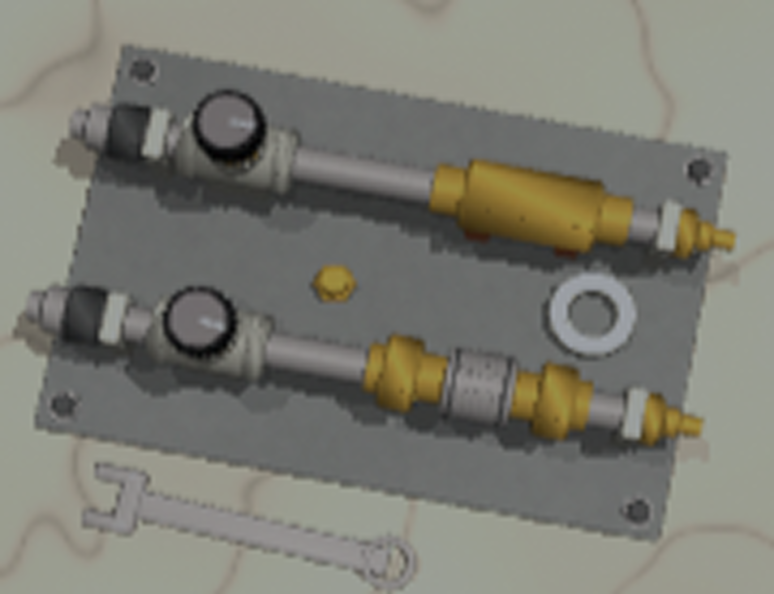

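The sleeve stands about 14 mm open at about (0.459, -0.043), since 66 mm is the gap between the hex faces. The index line on cap 1 points roughly to panel -y. I'll move towards the sleeve first.

Request:
apply_moves(steps=[[[-0.165,-0.127,0],[0,0,0],1],[[-0.165,-0.127,0],[0,0,0],1],[[-0.165,-0.127,0],[0,0,0],1],[[-0.165,-0.127,0],[0,0,0],1],[[-0.165,-0.127,0],[0,0,0],1],[[-0.165,-0.127,0],[0,0,0],1],[[-0.165,-0.127,0],[0,0,0],1],[[-0.165,-0.127,0],[0,0,0],1]])

```text
clock: 0.77
eef_pos: [0.3695, 0.1439, 0.2482]
tool_rot: [0.232, 0.973, -0.0, -0.0]
ft_force: [0.8, 1.0, -0.7]
grip_width: 0.0856
grasp_force: 0.0
```

Request:
apply_moves(steps=[[[-0.165,-0.127,0],[0,0,0],1],[[-0.165,-0.127,0],[0,0,0],1],[[0,0,0],[0,0,0.039],1],[[0,0,0],[0,0,0.039],1],[[0,0,0],[0,0,0.039],1],[[0,0,0],[0,0,0.039],1],[[0,0,0],[0,0,0.039],1],[[0,0,0],[0,0,0.039],1]])

```text
clock: 1.43
eef_pos: [0.4051, 0.0705, 0.2479]
tool_rot: [0.569, 0.823, -0.0, -0.0]
ft_force: [-0.5, -0.1, -0.2]
grip_width: 0.0853
grasp_force: 0.0
```

Request:
apply_moves(steps=[[[0,0,0],[0,0,0.039],1],[[0,0,0],[0,0,0.039],1],[[0,0,0],[0,0,0.039],1],[[0,0,0],[0,0,0.039],1],[[0,0,0],[0,0,0.018],1],[[0,0,0],[0,0,0],1],[[0,0,0],[0,0,0],1],[[0,0,0],[0,0,0],1]])

```text
clock: 2.1
eef_pos: [0.4053, 0.0707, 0.2481]
tool_rot: [0.767, 0.642, -0.0, -0.0]
ft_force: [0.1, -0.0, -0.1]
grip_width: 0.0856
grasp_force: 0.0
```

```bash
cat >> h.py <<'E'
def st():
    o=bot.get_obs(); r=R.from_quat(o['tool_rot']); M=r.as_matrix()
    print('t',round(o['clock'],2),'pos',o['eef_pos'].round(4),'yang',np.degrees(np.arctan2(M[1,1],M[0,1])).round(2),'zax',M[:,2].round(3),'q',o['joint_pos'].round(3),'F',o['ft_force'].round(1),'T',o['ft_torque'].round(2),'w',round(o['grip_width'],4),'g',round(o['grasp_force'],1))
    return o['eef_pos'],M
def todo(p,M,tgt): print('shift frac (tool)',(M.T@(np.array(tgt)-p)/0.2).round(3))
E
python3 - <<'E'
from h import *
st(); c,im,d=snap('wrist','w1.png'); np.savez('w1.npz',im=im,d=d,R=c[3],t=c[4]); print((-c[3].T@c[4]).round(3),c[3].round(3),c[:3])
E
```

```text
t 2.1 pos [0.4053 0.0707 0.2481] yang -10.17 zax [-0.001 -0.    -1.   ] q [ 0.173  0.066 -0.205  1.301  0.     1.921] F [ 0.1 -0.  -0.1] T [-0.03 -0.02  0.03] w 0.0856 g 0.0
[0.419 0.141 0.374] [[ 0.984 -0.176 -0.001]
 [-0.169 -0.945  0.279]
 [-0.05  -0.274 -0.96 ]] (np.float64(304.6193671630818), 279.0180166781139, 207.18957592367)
```

View pics/w1.png

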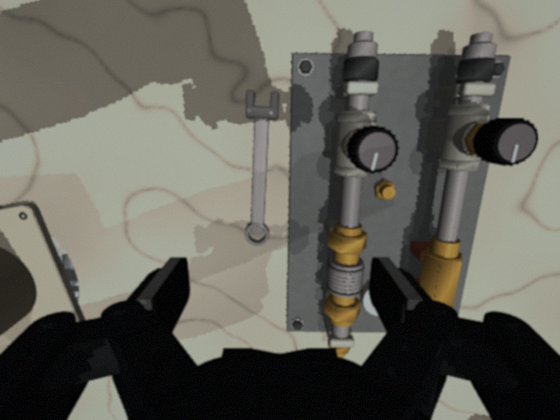

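The wrist view shows the cap 1 top at about (375,148) with its line pointing down at (375,160). The hexes are at (347,241) and (341,308), the sleeve at (346,278), and the plate's left corners at (292,54) and (287,331).

Run:
```python
from h import *
z=np.load('w1.npz'); im=z['im']; dep=z['d']; c=(304.619,279.018,207.19,z['R'],z['t'])
P=[ray(c,*p,.008) for p in [(292,54),(287,331),(510,56)]]; print(np.round(P,4)); 
d=P[0]-P[1]; a=np.arctan2(d[1],d[0]); print('len',np.linalg.norm(d[:2]),np.linalg.norm((P[2]-P[0])[:2]),'ang',np.degrees(a))
a=np.radians(80.0); yd=np.array([np.cos(a),np.sin(a)]); xd=np.array([yd[1],-yd[0]])
O=np.array(P[0][:2])+.12*xd-.18*yd; print('centre',O)
hsv=cv2.cvtColor(im,cv2.COLOR_RGB2HSV)
m=cv2.inRange(hsv,(15,110,60),(32,255,255)); n,l,s,ce=cv2.connectedComponentsWithStats(m)
for i in range(1,n):
    if s[i,4]>60: print(s[i],ce[i].round(1),ray(c,*ce[i],.065).round(4))
def loc(p): q=np.array(p[:2])-O; return round(q@xd,4),round(q@yd,4)
for nm,p,h in [('cap',(375,147),.1275),('mark',(375,165),.1275),('cap2',(514,140),.1275),('sleeve',(346,279),.07),('hexA',(347,240),.07),('hexB',(341,308),.07)]:
    r=ray(c,*p,h); print(nm,r.round(4),loc(r),'depth z', )
# white mark
g=im[120:185,340:410].min(2); cv2.imwrite('pics/capw.png',np.hstack([cv2.resize(im[115:185,340:405],None,fx=6,fy=6,interpolation=cv2.INTER_CUBIC),cv2.resize(im[225:325,320:375],(231,420),interpolation=cv2.INTER_CUBIC)])[:,:,::-1])
```

```text
[[ 0.4442  0.2051  0.008 ]
 [ 0.3785 -0.1461  0.008 ]
 [ 0.6785  0.1611  0.008 ]]
len 0.3573307666867603 0.2383801874757772 ang 79.40450034020375
centre [0.53114284 0.00699654]
[376 181  19  19 266] [385.3 190.3] [0.5146 0.0509 0.065 ]
[ 328  226   39   40 1064] [347.8 245. ] [ 0.4692 -0.0034  0.065 ]
[ 421  241   41   66 1838] [442.7 272.6] [ 0.5706 -0.0556  0.065 ]
[324 295  36  32 770] [342.3 310.9] [ 0.4534 -0.0854  0.065 ]
[335 348  14  10  98] [341.  351.6] [ 0.4449 -0.1425  0.065 ]
cap [0.49   0.106  0.1275] (np.float64(-0.0577), np.float64(0.0903)) depth z
mark [0.4887 0.0916 0.1275] (np.float64(-0.0565), np.float64(0.0759)) depth z
cap2 [0.5988 0.0921 0.1275] (np.float64(0.0519), np.float64(0.0955)) depth z
sleeve [ 0.4617 -0.0415  0.07  ] (np.float64(-0.0599), np.float64(-0.0599)) depth z
hexA [0.4682 0.0048 0.07  ] (np.float64(-0.0616), np.float64(-0.0131)) depth z
hexB [ 0.4518 -0.0777  0.07  ] (np.float64(-0.0635), np.float64(-0.0972)) depth z
```

View pics/capw.png

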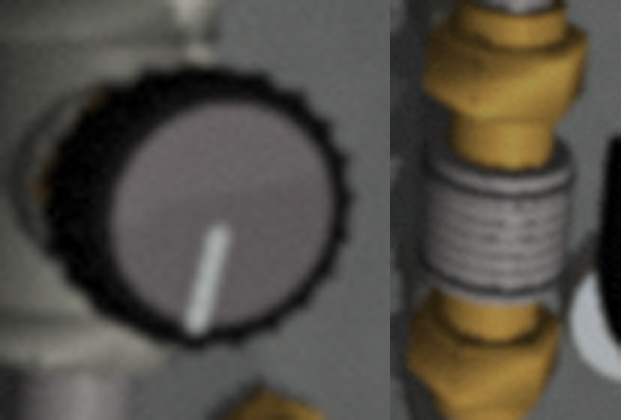

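Request:
apply_moves(steps=[[[-0.126,0.096,0],[0,0,0],1],[[-0.126,0.096,0],[0,0,0],1],[[-0.126,0.096,0],[0,0,0],1],[[-0.126,0.096,0],[0,0,0],1],[[0,0,0.19],[0,0,0],1],[[0,0,0.19],[0,0,0],1],[[0,0,0.0],[0,0,0],1],[[0,0,0.0],[0,0,0],1]])

```text
clock: 2.82
eef_pos: [0.461, -0.042, 0.1708]
tool_rot: [0.767, 0.641, -0.002, -0.002]
ft_force: [0.3, -1.0, 0.7]
grip_width: 0.0853
grasp_force: 0.0
```

Run:
```python
from h import *
z=np.load('w1.npz'); c0=(304.619,279.018,207.19,z['R'],z['t'])
a=ray(c0,377,150.3,.1275); b=ray(c0,372.7,170,.1275); print(a,b,np.degrees(np.arctan2(*(b-a)[1::-1])),np.linalg.norm(b-a)); print(ray(c0,346.2,278.6,.055))
p,M=st(); todo(p,M,(.463,-.042,.053))
c,im,d=snap('wrist','w2.png')
```

```text
[0.49133386 0.10307526 0.1275    ] [0.48649792 0.08784129 0.1275    ] -107.61177731662427 0.015983122808369176
[ 0.46415559 -0.05005467  0.055     ]
t 2.82 pos [ 0.461  -0.042   0.1708] yang -10.23 zax [-0.006  0.001 -1.   ] q [-0.091  0.224 -0.226  1.127 -0.     1.658] F [ 0.3 -1.   0.7] T [ 0.02 -0.03 -0.  ] w 0.0853 g 0.0
shift frac (tool) [0.002 0.013 0.589]
```

View pics/w2.png

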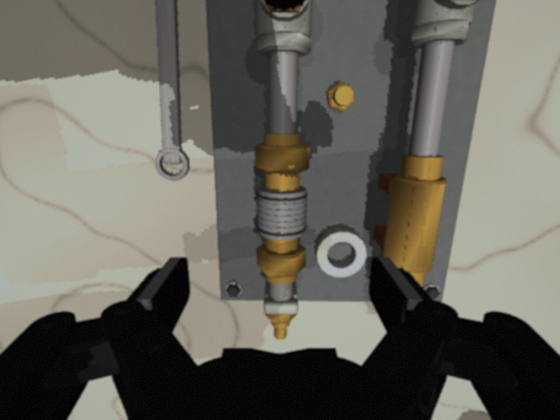

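The wrist view shows the sleeve at (282,212), centred between the jaws. I'll go down and grip it.

Request:
apply_moves(steps=[[[0,0.013,0.15],[0,0,0],1],[[0,0,0.15],[0,0,0],1],[[0,0,0.15],[0,0,0],1],[[0,0,0.14],[0,0,0],1],[[0,0,0],[0,0,0],0],[[0,0,0],[0,0,0],0],[[0,0,0.0],[0,0,0],0],[[0,0,0.0],[0,0,0],0]])

```text
clock: 3.53
eef_pos: [0.4624, -0.0416, 0.0563]
tool_rot: [0.767, 0.641, -0.002, -0.003]
ft_force: [-14.5, 3.7, 32.1]
grip_width: 0.0387
grasp_force: 38.6
```

Request:
apply_moves(steps=[[[0,0,0],[0,0,0],0],[[0,0,0],[0,0,0],0],[[0,0,0],[0,0,0],0],[[0,0,0],[0,0,0],0],[[0,0,0],[0,0,0],0],[[0,0,0],[0,0,0],0],[[0,0,0.0],[0,0,0],0],[[0,0,0.0],[0,0,0],0]])

```text
clock: 4.2
eef_pos: [0.4626, -0.0416, 0.0567]
tool_rot: [0.767, 0.641, -0.001, -0.002]
ft_force: [-11.7, 2.8, 10.4]
grip_width: 0.0384
grasp_force: 58.9
```

Run:
```python
from h import *
st()
```

```text
t 4.2 pos [ 0.4626 -0.0416  0.0567] yang -10.22 zax [-0.005  0.002 -1.   ] q [-9.100e-02  3.570e-01 -3.840e-01  8.350e-01  1.000e-03  1.659e+00] F [-11.7   2.8  10.4] T [ 0.59  2.52 -0.03] w 0.0384 g 58.9
```

Request:
apply_moves(steps=[[[0.008,0,0],[0,0,0],0],[[0.008,0,0],[0,0,0],0],[[0.008,0,0],[0,0,0],0],[[0.008,0,0],[0,0,0],0],[[0.008,0,0],[0,0,0],0],[[0,0,0],[0,0,0],0],[[0,0,0],[0,0,0],0],[[0,0,0],[0,0,0],0]])

```text
clock: 4.87
eef_pos: [0.4639, -0.0346, 0.0566]
tool_rot: [0.767, 0.641, -0.002, -0.002]
ft_force: [-12.3, 0.3, 11.7]
grip_width: 0.0383
grasp_force: 58.9
```

Request:
apply_moves(steps=[[[0.005,0,0],[0,0,0],0],[[0.005,0,0],[0,0,0],0],[[0.005,0,0],[0,0,0],0],[[0,0,0],[0,0,0],0],[[0,0,0],[0,0,0],0],[[0,0,0],[0,0,0],0],[[0,0,0],[0,0,0],0],[[0,0,0],[0,0,0],0]])

```text
clock: 5.53
eef_pos: [0.4644, -0.0318, 0.0567]
tool_rot: [0.767, 0.641, -0.002, -0.002]
ft_force: [-11.8, -0.4, 10.2]
grip_width: 0.0383
grasp_force: 58.9
```

Request:
apply_moves(steps=[[[0.005,0,0],[0,0,0],0],[[0.005,0,0],[0,0,0],0],[[0.005,0,0],[0,0,0],0],[[0,0,0],[0,0,0],0],[[0,0,0],[0,0,0],0],[[0,0,0],[0,0,0],0],[[0,0,0],[0,0,0],0],[[0,0,0],[0,0,0],0]])

```text
clock: 6.2
eef_pos: [0.465, -0.0288, 0.0566]
tool_rot: [0.767, 0.641, -0.002, -0.002]
ft_force: [-12.2, -0.4, 9.5]
grip_width: 0.0385
grasp_force: 58.9
```

Request:
apply_moves(steps=[[[0.005,0,0],[0,0,0],0],[[0.005,0,0],[0,0,0],0],[[0,0,0],[0,0,0],0],[[0,0,0],[0,0,0],0],[[0,0,0],[0,0,0],0],[[0,0,0],[0,0,0],0],[[0,0,0],[0,0,0],0],[[0,0,0],[0,0,0],0]])

```text
clock: 6.87
eef_pos: [0.4653, -0.0272, 0.0566]
tool_rot: [0.768, 0.641, -0.002, -0.001]
ft_force: [-11.9, -1.7, 10.0]
grip_width: 0.0384
grasp_force: 58.9
```

Request:
apply_moves(steps=[[[0.005,0,0],[0,0,0],0],[[0.005,0,0],[0,0,0],0],[[0,0,0],[0,0,0],0],[[0,0,0],[0,0,0],0],[[0,0,0],[0,0,0],0],[[0,0,0],[0,0,0],0],[[0,0,0],[0,0,0],0],[[0,0,0],[0,0,0],0]])

```text
clock: 7.53
eef_pos: [0.4653, -0.0272, 0.0567]
tool_rot: [0.768, 0.641, -0.004, 0.0]
ft_force: [-12.4, -6.8, 11.5]
grip_width: 0.0388
grasp_force: 58.9
```

Request:
apply_moves(steps=[[[0.005,0,0],[0,0,0],0],[[0.005,0,0],[0,0,0],0],[[0,0,0],[0,0,0],0],[[0,0,0],[0,0,0],0],[[0,0,0],[0,0,0],0],[[0,0,0],[0,0,0],0],[[0,0,0],[0,0,0],0],[[0,0,0],[0,0,0],0]])

```text
clock: 8.2
eef_pos: [0.4653, -0.0271, 0.0566]
tool_rot: [0.768, 0.64, -0.006, 0.002]
ft_force: [-12.7, -12.2, 12.6]
grip_width: 0.0384
grasp_force: 58.9
```

The sleeve is on its stop after 14.4 mm, with the force rising. I'll release, rise and check.

Request:
apply_moves(steps=[[[0,0,0],[0,0,0],1],[[0,0,0],[0,0,0],1],[[0,0,0],[0,0,0],1],[[0,0,0],[0,0,0],1],[[0,0,0],[0,0,0],1],[[0,0,0],[0,0,0],1],[[0,0,-0.1],[0,0,0],1],[[0,0,-0.2],[0,0,0],1]])

```text
clock: 8.87
eef_pos: [0.4653, -0.0224, 0.1107]
tool_rot: [0.767, 0.641, -0.004, -0.004]
ft_force: [0.2, 0.7, 0.3]
grip_width: 0.086
grasp_force: 0.0
```

Request:
apply_moves(steps=[[[0,0,-0.2],[0,0,0],1],[[0,0,-0.2],[0,0,0],1],[[0.1,0,-0.17],[0,0,0],1],[[0.13,0,0],[0,0,0],1],[[0,0,0],[0,0,0],1],[[0,0,0],[0,0,0],1],[[0,0,0],[0,0,0],1],[[0,0,0],[0,0,0],1]])

```text
clock: 9.53
eef_pos: [0.4765, 0.0219, 0.2271]
tool_rot: [0.768, 0.641, -0.001, -0.001]
ft_force: [-0.4, 0.0, -0.4]
grip_width: 0.0856
grasp_force: 0.0
```

Run:
```python
from h import *
st(); c,im,d=snap('wrist','w3.png'); np.savez('w3.npz',im=im,d=d,R=c[3],t=c[4])
```

```text
t 9.53 pos [0.4765 0.0219 0.2271] yang -10.26 zax [-0.003 -0.    -1.   ] q [ 0.046  0.208 -0.093  1.273 -0.     1.796] F [-0.4  0.  -0.4] T [-0.02  0.   -0.03] w 0.0856 g 0.0
```

View pics/w3.png

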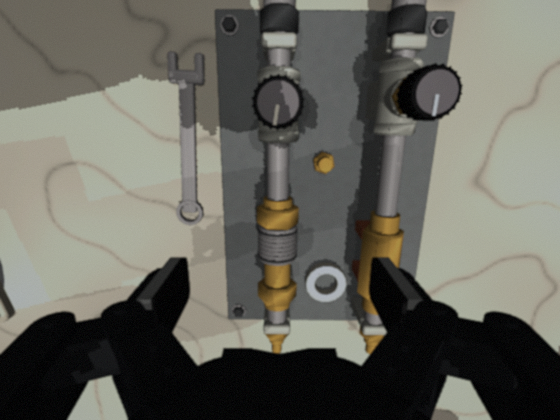

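The wrist view shows the sleeve closed up against the upper hex at (277,215), so it is shut. The cap 1 top is at about (279,101), with its line ending near (275,126).

```bash
python3 - <<'E'
from h import *
z=np.load('w3.npz'); im=z['im']; c=(304.619,279.018,207.19,z['R'],z['t'])
x0,y0=240,65; sub=im[y0:140,x0:320]; hsv=cv2.cvtColor(sub,cv2.COLOR_RGB2HSV)
V=sub.max(2); dark=(V<45).astype(np.uint8)
n,l,s,ce=cv2.connectedComponentsWithStats(dark); i=1+np.argmax(s[1:,4]); cnt=cv2.findContours((l==i).astype(np.uint8),cv2.RETR_EXTERNAL,cv2.CHAIN_APPROX_NONE)[0][0]
(u,v),r=cv2.minEnclosingCircle(cnt); print('dark circle',u+x0,v+y0,r,s[i])
w=((sub.min(2)>125)).astype(np.uint8); n,l,s,ce=cv2.connectedComponentsWithStats(w)
for i in range(1,n):
    if s[i,4]>8: print('white',s[i]+[x0,y0,0,0,0],ce[i]+[x0,y0])
a=ray(c,u+x0,v+y0,.12); print('cap',a,'r',r*(-c[3].T@c[4]-a)[2]/304)
for h in(.1,.127): print(h,ray(c,u+x0,v+y0,h).round(4))
for uv in[(240,0)]: pass
E
python3 - <<'E'
import cv2; im=cv2.imread('pics/w3.png')[60:145,240:320]; cv2.imwrite('pics/cap3.png',cv2.resize(im,None,fx=7,fy=7,interpolation=cv2.INTER_CUBIC))
E
```

```text
dark circle 277.5054244995117 102.04068756103516 27.258298873901367 [ 12  10  53  55 717]
white [284  68  11   7  51] [289.15686275  70.66666667]
cap [0.49055366 0.10347332 0.12      ] r 0.020913478130224535
0.1 [0.4906 0.1045 0.1   ]
0.127 [0.4905 0.1031 0.127 ]
```

View pics/cap3.png

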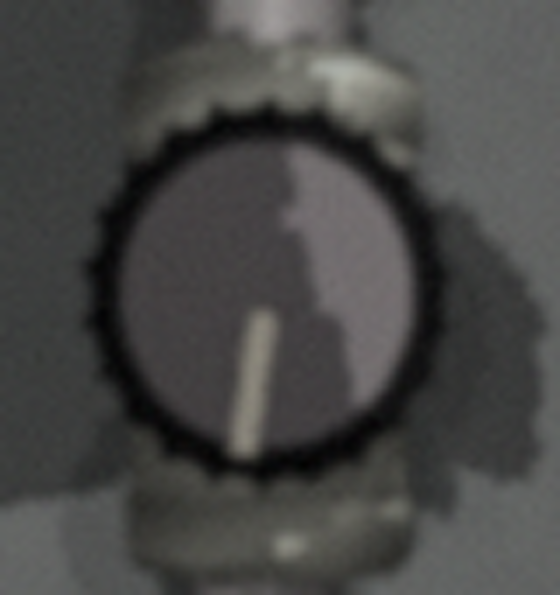

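The cap centre is at (0.4905, 0.1031) and it stands about 172° open. Next I'll centre the tool over the cap and pre-wind it anticlockwise by 2.15 rad, so one grasp covers the whole turn.

Request:
apply_moves(steps=[[[0.137,-0.001,0],[0,0,-0.038],1],[[0.137,0.015,0],[0,0,0],1],[[0.137,0.015,0],[0,0,0],1],[[0,0,0],[0,0,-0.038],1],[[0,0,0],[0,0,-0.038],1],[[0,0,0],[0,0,-0.038],1],[[0,0,0],[0,0,-0.038],1],[[0,0,0],[0,0,-0.038],1]])

```text
clock: 10.25
eef_pos: [0.4909, 0.103, 0.2274]
tool_rot: [0.492, 0.871, -0.001, -0.001]
ft_force: [-0.1, -0.1, 0.0]
grip_width: 0.0857
grasp_force: 0.0
```

Request:
apply_moves(steps=[[[0,0,0],[0,0,-0.038],1],[[0,0,0],[0,0,-0.038],1],[[0,0,0],[0,0,-0.038],1],[[0,0,0],[0,0,-0.038],1],[[0,0,0],[0,0,-0.038],1],[[0,0,0],[0,0,-0.038],1],[[0,0,0],[0,0,-0.038],1],[[0,0,0],[0,0,-0.038],1]])

```text
clock: 10.92
eef_pos: [0.4909, 0.1028, 0.2274]
tool_rot: [0.037, 0.999, -0.0, -0.001]
ft_force: [-0.3, 0.8, -0.3]
grip_width: 0.0853
grasp_force: 0.0
```

Request:
apply_moves(steps=[[[0,0,0],[0,0,-0.038],1],[[0,0,0],[0,0,-0.038],1],[[0,0,0],[0,0,-0.038],1],[[0,0,0],[0,0,-0.038],1],[[0,0,0.1],[0,0,0],1],[[0,0,0.1],[0,0,0],1],[[0,0,0],[0,0,0],1],[[0,0,0],[0,0,0],1]])

```text
clock: 11.58
eef_pos: [0.4901, 0.1029, 0.1869]
tool_rot: [-0.198, 0.98, -0.0, -0.002]
ft_force: [-0.0, -0.5, 1.5]
grip_width: 0.0854
grasp_force: 0.0
```

Run:
```python
from h import *
p,M=st(); todo(p,M,(.4905,.1032,.119))
```

```text
t 11.58 pos [0.4901 0.1029 0.1869] yang 112.82 zax [-0.004 -0.001 -1.   ] q [ 0.207  0.281 -0.105  1.189 -0.    -0.191] F [-0.  -0.5  1.5] T [-0.01  0.    0.01] w 0.0854 g 0.0
shift frac (tool) [-0.004  0.     0.34 ]
```

Request:
apply_moves(steps=[[[-0.004,0,0.11],[0,0,0],1],[[0,0,0.11],[0,0,0],1],[[0,0,0.11],[0,0,0],1],[[0,0,0],[0,0,0],1],[[0,0,0],[0,0,0],0],[[0,0,0],[0,0,0],0],[[0,0,0],[0,0,0],0],[[0,0,0],[0,0,0],0]])

```text
clock: 12.25
eef_pos: [0.4933, 0.1043, 0.124]
tool_rot: [-0.198, 0.98, 0.0, 0.002]
ft_force: [-0.6, -0.2, -0.4]
grip_width: 0.0389
grasp_force: 0.0
```

Request:
apply_moves(steps=[[[0,0,0],[0,0,0],0],[[0,0,0],[0,0,0],0],[[0,0,0],[0,0,0],0],[[0,0,0],[0,0,0],0],[[0,0,0],[0,0,0],0],[[0,0,0],[0,0,0],0],[[0,0,0],[0,0,0],0],[[0,0,0],[0,0,0],0]])

```text
clock: 12.92
eef_pos: [0.4933, 0.1042, 0.1242]
tool_rot: [-0.198, 0.98, -0.0, 0.002]
ft_force: [-1.0, -0.9, 6.3]
grip_width: 0.0342
grasp_force: 59.2
```

Run:
```python
from h import *
st()
```

```text
t 12.92 pos [0.4933 0.1042 0.1242] yang 112.88 zax [ 0.004  0.001 -1.   ] q [ 0.208  0.336 -0.203  1.028 -0.    -0.191] F [-1.  -0.9  6.3] T [-0.1   0.16 -0.03] w 0.0342 g 59.2
```

The tool is 3 mm off the cap axis along tool x and 3 mm high, so I'll open, correct and grip again.

Request:
apply_moves(steps=[[[0,0,0],[0,0,0],0.7],[[0,0,0],[0,0,0],0.7],[[0,0,0],[0,0,0],0.7],[[0.008,0,0.008],[0,0,0],0.7],[[0.007,0,0.007],[0,0,0],0.7],[[0,0,0],[0,0,0],0.7],[[0,0,0],[0,0,0],0.7],[[0,0,0],[0,0,0],0.7]])

```text
clock: 13.58
eef_pos: [0.4892, 0.1029, 0.1192]
tool_rot: [-0.198, 0.98, 0.0, -0.0]
ft_force: [0.7, -0.1, 0.4]
grip_width: 0.0598
grasp_force: 0.0
```

Run:
```python
from h import *
p,M=st(); todo(p,M,(.4905,.1032,.121))
```

```text
t 13.58 pos [0.4892 0.1029 0.1192] yang 112.88 zax [-0. -0. -1.] q [ 0.207  0.337 -0.217  1.017  0.    -0.192] F [ 0.7 -0.1  0.4] T [-0.02  0.   -0.05] w 0.0598 g 0.0
shift frac (tool) [-0.007 -0.001 -0.009]
```

Request:
apply_moves(steps=[[[-0.005,0,-0.006],[0,0,0],0.7],[[0,0,0],[0,0,0],0.7],[[0,0,0],[0,0,0],0],[[0,0,0],[0,0,0],0],[[0,0,0],[0,0,0],0],[[0,0,0],[0,0,0],0],[[0,0,0],[0,0,0],0],[[0,0,0],[0,0,0],0]])

```text
clock: 14.25
eef_pos: [0.4905, 0.1031, 0.1209]
tool_rot: [-0.198, 0.98, -0.0, 0.0]
ft_force: [-1.3, -2.0, 4.2]
grip_width: 0.034
grasp_force: 59.5
```

Run:
```python
from h import *
p,M=st(); todo(p,M,(.4905,.1032,.121))
```

```text
t 14.25 pos [0.4905 0.1031 0.1209] yang 112.87 zax [ 0.001 -0.    -1.   ] q [ 2.070e-01  3.370e-01 -2.130e-01  1.021e+00 -1.000e-03 -1.920e-01] F [-1.3 -2.   4.2] T [-0.39  0.18  0.02] w 0.034 g 59.5
shift frac (tool) [-0.     0.001 -0.   ]
```

Request:
apply_moves(steps=[[[0,0,0.00026],[0,0,0.035],0],[[0,0,0.00026],[0,0,0.035],0],[[0,0,0.00026],[0,0,0.035],0],[[0,0,0.00026],[0,0,0.035],0],[[0,0,0.00026],[0,0,0.035],0],[[0,0,0.00026],[0,0,0.035],0],[[0,0,0.00026],[0,0,0.035],0],[[0,0,0.00026],[0,0,0.035],0]])

```text
clock: 14.92
eef_pos: [0.4904, 0.1026, 0.1205]
tool_rot: [0.241, 0.971, -0.001, 0.001]
ft_force: [-0.4, -3.3, 5.0]
grip_width: 0.0343
grasp_force: 59.4
```

Run:
```python
from h import *
st()
```

```text
t 14.92 pos [0.4904 0.1026 0.1205] yang 62.14 zax [ 0.001 -0.002 -1.   ] q [ 0.207  0.337 -0.213  1.02  -0.002  0.693] F [-0.4 -3.3  5. ] T [-0.68  0.23  0.08] w 0.0343 g 59.4
```

Low forces and a clean turn, so I'll continue.

Request:
apply_moves(steps=[[[0,0,0.00026],[0,0,0.035],0],[[0,0,0.00026],[0,0,0.035],0],[[0,0,0.00026],[0,0,0.035],0],[[0,0,0.00026],[0,0,0.035],0],[[0,0,0.00026],[0,0,0.035],0],[[0,0,0.00026],[0,0,0.035],0],[[0,0,0.00026],[0,0,0.035],0],[[0,0,0.00026],[0,0,0.035],0]])

```text
clock: 15.58
eef_pos: [0.4901, 0.1023, 0.12]
tool_rot: [0.631, 0.776, -0.001, 0.001]
ft_force: [-1.6, -4.3, 4.9]
grip_width: 0.0342
grasp_force: 59.5
```

Request:
apply_moves(steps=[[[0,0,0.00026],[0,0,0.035],0],[[0,0,0.00026],[0,0,0.035],0],[[0,0,0.00026],[0,0,0.035],0],[[0,0,0.00026],[0,0,0.035],0],[[0,0,0.00026],[0,0,0.035],0],[[0,0,0.00026],[0,0,0.035],0],[[0,0,0],[0,0,0],0],[[0,0,0],[0,0,0],0]])

```text
clock: 16.25
eef_pos: [0.4897, 0.1024, 0.1197]
tool_rot: [0.847, 0.532, -0.001, 0.001]
ft_force: [-3.3, -2.9, 6.3]
grip_width: 0.0339
grasp_force: 59.6
```

Run:
```python
from h import *
st()
```

```text
t 16.25 pos [0.4897 0.1024 0.1197] yang -25.78 zax [-0.001 -0.002 -1.   ] q [ 2.070e-01  3.370e-01 -2.150e-01  1.019e+00 -2.000e-03  2.228e+00] F [-3.3 -2.9  6.3] T [-0.72  0.55 -0.07] w 0.0339 g 59.6
```

Request:
apply_moves(steps=[[[0,0,0.0002],[0,0,0.02],0],[[0,0,0.0002],[0,0,0.02],0],[[0,0,0.0002],[0,0,0.02],0],[[0,0,0.0002],[0,0,0.02],0],[[0,0,0.0002],[0,0,0.02],0],[[0,0,0.0002],[0,0,0.02],0],[[0,0,0.0002],[0,0,0.02],0],[[0,0,0],[0,0,0],0]])

```text
clock: 16.92
eef_pos: [0.4895, 0.1025, 0.1195]
tool_rot: [0.943, 0.333, -0.001, 0.001]
ft_force: [-3.2, -3.3, 7.5]
grip_width: 0.0346
grasp_force: 59.6
```

Run:
```python
from h import *
st()
```

```text
t 16.92 pos [0.4895 0.1025 0.1195] yang -51.07 zax [-0.001 -0.002 -1.   ] q [ 2.070e-01  3.380e-01 -2.150e-01  1.019e+00 -1.000e-03  2.669e+00] F [-3.2 -3.3  7.5] T [-0.72  0.68 -0.08] w 0.0346 g 59.6
```

Request:
apply_moves(steps=[[[0,0,0],[0,0,0.006],0],[[0,0,0],[0,0,0.006],0],[[0,0,0],[0,0,0.006],0],[[0,0,0],[0,0,0.006],0],[[0,0,0],[0,0,0.006],0],[[0,0,0],[0,0,0],0],[[0,0,0],[0,0,0],0],[[0,0,0],[0,0,0],0]])

```text
clock: 17.58
eef_pos: [0.4895, 0.1025, 0.1195]
tool_rot: [0.957, 0.289, -0.001, 0.001]
ft_force: [-3.7, -3.7, 6.9]
grip_width: 0.034
grasp_force: 59.6
```

Run:
```python
from h import *
st()
```

```text
t 17.58 pos [0.4895 0.1025 0.1195] yang -56.35 zax [-0.001 -0.001 -1.   ] q [ 2.070e-01  3.380e-01 -2.150e-01  1.019e+00 -1.000e-03  2.762e+00] F [-3.7 -3.7  6.9] T [-0.67  0.69 -0.02] w 0.034 g 59.6
```

Request:
apply_moves(steps=[[[0,0,0],[0,0,0.006],0],[[0,0,0],[0,0,0.006],0],[[0,0,0],[0,0,0.006],0],[[0,0,0],[0,0,0],0],[[0,0,0],[0,0,0],0],[[0,0,0],[0,0,0],0],[[0,0,0],[0,0,0],0],[[0,0,0],[0,0,0],0]])

```text
clock: 18.25
eef_pos: [0.4895, 0.1026, 0.1194]
tool_rot: [0.965, 0.263, -0.001, 0.001]
ft_force: [-4.3, -3.0, 6.6]
grip_width: 0.0344
grasp_force: 59.6
```

Run:
```python
from h import *
st()
```

```text
t 18.25 pos [0.4895 0.1026 0.1194] yang -59.5 zax [-0.001 -0.002 -1.   ] q [ 2.070e-01  3.380e-01 -2.150e-01  1.019e+00 -1.000e-03  2.817e+00] F [-4.3 -3.   6.6] T [-0.7   0.65  0.5 ] w 0.0344 g 59.6
```

Torque about z jumped to 0.5 N m at 172.4° turned, so this looks like the stop. One more nudge to confirm.

Request:
apply_moves(steps=[[[0,0,0],[0,0,0.006],0],[[0,0,0],[0,0,0.006],0],[[0,0,0],[0,0,0],0],[[0,0,0],[0,0,0],0],[[0,0,0],[0,0,0],0],[[0,0,0],[0,0,0],0],[[0,0,0],[0,0,0],0],[[0,0,0],[0,0,0],0]])

```text
clock: 18.92
eef_pos: [0.4894, 0.1026, 0.1194]
tool_rot: [0.969, 0.246, -0.001, 0.001]
ft_force: [-3.7, -3.9, 7.3]
grip_width: 0.0344
grasp_force: 59.6
```

Run:
```python
from h import *
st()
```

```text
t 18.92 pos [0.4894 0.1026 0.1194] yang -61.49 zax [-0.001 -0.002 -1.   ] q [ 2.080e-01  3.380e-01 -2.160e-01  1.019e+00 -2.000e-03  2.852e+00] F [-3.7 -3.9  7.3] T [-0.85  0.63  1.44] w 0.0344 g 59.6
```

It is bottomed: torque is 1.44 N m and rising elastically, with first contact at about -58.5°. I'll back off to +31.5°, which is 93° from here including the wind-up.

Request:
apply_moves(steps=[[[0,0,-0.00024],[0,0,-0.032],0],[[0,0,-0.00024],[0,0,-0.032],0],[[0,0,-0.00024],[0,0,-0.032],0],[[0,0,-0.00024],[0,0,-0.032],0],[[0,0,-0.00024],[0,0,-0.032],0],[[0,0,-0.00024],[0,0,-0.032],0],[[0,0,-0.00024],[0,0,-0.032],0],[[0,0,-0.00024],[0,0,-0.032],0]])

```text
clock: 19.58
eef_pos: [0.4898, 0.1023, 0.1198]
tool_rot: [0.796, 0.606, -0.001, 0.001]
ft_force: [-2.1, -4.5, 5.8]
grip_width: 0.0339
grasp_force: 59.5
```

Request:
apply_moves(steps=[[[0,0,-0.00024],[0,0,-0.032],0],[[0,0,-0.00024],[0,0,-0.032],0],[[0,0,-0.00024],[0,0,-0.032],0],[[0,0,-0.00024],[0,0,-0.032],0],[[0,0,-0.00024],[0,0,-0.032],0],[[0,0,-0.00024],[0,0,-0.032],0],[[0,0,-0.00024],[0,0,-0.032],0],[[0,0,0],[0,0,0],0]])

```text
clock: 20.25
eef_pos: [0.4902, 0.1023, 0.1202]
tool_rot: [0.539, 0.843, -0.001, 0.001]
ft_force: [-1.5, -3.5, 6.5]
grip_width: 0.0343
grasp_force: 59.5
```

Run:
```python
from h import *
st()
```

```text
t 20.25 pos [0.4902 0.1023 0.1202] yang 24.83 zax [ 0.    -0.002 -1.   ] q [ 0.207  0.337 -0.214  1.02  -0.002  1.344] F [-1.5 -3.5  6.5] T [-0.84  0.33  0.06] w 0.0343 g 59.5
```

Needs 6.7° more.

Request:
apply_moves(steps=[[[0,0,-0.0001],[0,0,-0.0125],0],[[0,0,-0.0001],[0,0,-0.0125],0],[[0,0,-0.0001],[0,0,-0.0125],0],[[0,0,0],[0,0,0],0],[[0,0,0],[0,0,0],0],[[0,0,0],[0,0,0],0],[[0,0,0],[0,0,0],0],[[0,0,0],[0,0,0],0]])

```text
clock: 20.92
eef_pos: [0.4902, 0.1024, 0.1202]
tool_rot: [0.489, 0.872, -0.001, 0.001]
ft_force: [-0.8, -3.0, 4.7]
grip_width: 0.0342
grasp_force: 59.4
```

Run:
```python
from h import *
st()
c,im,d=snap('scene'); ct=snap('top')
s1=cv2.resize(im[180:290,205:355],(600,440),interpolation=cv2.INTER_CUBIC); cv2.imwrite('pics/fin.png',s1[:,:,::-1])
```

```text
t 20.92 pos [0.4902 0.1024 0.1202] yang 31.4 zax [ 0.    -0.002 -1.   ] q [ 0.207  0.337 -0.214  1.02  -0.002  1.23 ] F [-0.8 -3.   4.7] T [-0.75  0.26  0.05] w 0.0342 g 59.4
```

View pics/fin.png

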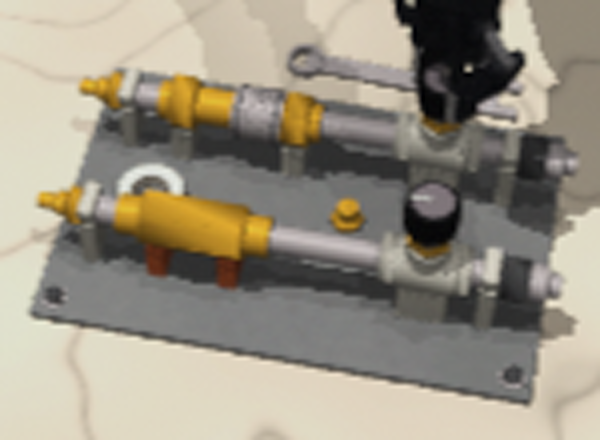

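The picture shows the sleeve at (262,112) shut against the hex nearer the flow control at (298,118), the cap gripped at (440,100), and nothing else moved. I'll hand in.

```bash
python3 -c "
from workcell import bot
print(bot.job_done())"
```

```text
the job is handed in; nothing more can be done
None
```

I handed the job in: the sleeve is pushed fully shut, and cap 1 was screwed down to its stop, backed off about 90° (by tool angle) and is still held in the fingers.

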